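# Pin the drawbar in the tow coupling

### The arm

A 6-joint arm with a two-finger parallel gripper is mounted at the origin on a cart in front of the work surface, level with it; the furniture and walls round the work are solid. World frame = base frame: x ahead of the robot, y to its left, z up, the work surface at z = 0. Lengths are in m, angles in rad, forces in N, time in s.
With the tool pointing down it reaches from about 0.3 to 0.825 m from the base axis. Payload 5.4 kg.
Tool frame: the origin (TCP) lies on the mounting face of the last link; the fingertips stand 190 mm ahead of it and the grasp point (between the pads) lies 171 mm ahead of it; z points along the fingers, y is the line along which they close (so a half turn about z gives the same grasp; the last joint's range is limited). The gripper opens to 92 mm and grips with 3 to 60 N. Pads are 20 mm wide; open, the fingers measure 128 mm over their backs; the gripper's body (75 mm by 189 mm) begins 69 mm behind the grasp point.
Start: joints at [1.117, 0.158, 1.597, -0, 1.386, -0.21], TCP at [0.139, 0.558, 0.405] pointing down, gripper open.
Joint ranges: [-2.91, 2.91], [-0.94, 2.29], [0.18, 2.7], [-1.29, 4.43], [0.17, 2.64], [-3, 3]. Speed limits (rad/s): [2.57, 2.57, 3.14, 3.14, 3.14, 3.14].

### API

Orientations are given as a unit quaternion [w, x, y, z].
In Python, from rig import monitor, viewer, job_done gives the robot as it stands.
- The arm moves only by the tool jog_arm, never from a script. Its argument "motion" is a list of rows, each an object of numbers: "hand": the closure, from 0 (fully open) to 1 (shut); "tx", "ty", "tz": the shift along the tool's x, y, z in mm; "roll": the turn about the tool's z in rad. In form: [{"hand": .., "tx": .., "ty": .., "tz": .., "roll": ..}, ...]. A call has 1 to 5 rows; each row is the pose to reach, as a shift and turn from the pose commanded when the call began, along the tool's axes at that moment; what a row does not reach only later rows make up. A row lasts 1/12 s, in which the tool goes at most 41.7 mm and 7.16 degrees, less where a joint would pass 70% of its speed; a pose out of reach is approached as far as the arm can. A call with a gripper value outside its range is refused whole. The fingers move at their own pace and stop on an object; the grip force is fixed at half the most. Time passes only in rows, so rows that repeat a pose let the fingers close. It gives the time, the measured TCP pose, the force, the opening and the grip force at its end, in the units of the state.
- monitor.get_state(): the state, without advancing time (a new reading comes with each control period).
- viewer.grab_frame(name): name is "scene" or "top"; returns a dict with "pixels" (384x512x3 uint8, blue, green, red), "fx", "fy", "cx", "cy" (pixels), "k1" (the pictures are not rectified: a ray, as slopes to the right and down, at radius r is drawn at 1 + k1 r^2 times it, then the intrinsics apply), "rvec" (rotation vector, rad) and "tvec" (3), from world to camera coordinates, as OpenCV has them. Camera axes: x right, y down, z forward; pixel columns grow to the right and rows downward; lengths in m; the calibration is good to about 2 mm. A picture is of the moment at which its call begins. There is no depth.
- job_done(): hands the job in; it is judged then, once.
The state is a dict: "t": time; "qpos": joint angles; "dq": joint speeds; "effort": joint torques, N m; "position": TCP position; "eef_rot": TCP orientation; "contact_force": force on the tool from outside, world axes, zero at the start; "torque": the same for the moment, N m; "width": finger opening in m; "finger_force": force on a finger pad.
Only numpy, scipy, OpenCV 4.12 (cv2) and the standard library are available. Lean on these libraries where they do the work, as an engineer would, in place of code of your own. Each camera call takes 0.05 s, during which the arm holds its last target. There are 200 camera calls.

### The job

Couple the drawbar: draw the pin with the round knob out of the pin stand and put it down through the aligned holes of the tow coupling, until its collar rests flat on the coupling's upper ear, and let go of it. Leave the other pin, the short one with the T-bar, where it is in the stand.

Things in the scene. Friction and masses are not known exactly. Their poses are not given: they have to be found in the camera images.
- knob_pin: Loose steel pin, 0.25 kg, upright in one hole of the pin stand. Shank 14 mm diameter, 72 mm long, chamfered, pointing down; above it a flat collar 50 mm diameter, 6 mm thick; on that a round knob 30 mm diameter, 40 mm tall, to grip by its sides. Origin: centre of the collar's underside; z along the pin, up to the knob. Tip at z = -72 mm, collar top +6, knob top +46.
- tbar_pin: The wrong pin, in the other hole of the stand: same collar and shank diameter, but a shank only 40 mm long and a T-bar head (horizontal bar 50 mm long, 14 mm thick, its top 43 mm above the collar's underside). Origin: centre of the collar's underside; z up. To be left alone.
- pin_stand: Bent aluminium stand fixed to the bench, 80 mm (x) by 200 mm (y), top face 95 mm above the bench. Two through holes, 20 mm diameter, at x = 0, y = +50 and -50 mm; the pins hang in them, collars on the top face, either pin in either hole. Origin: centre of its underside on the bench; z up.
- coupling_hole (a point): Centre of the hole in the tow coupling's upper ear, at its top face, 88 mm above the bench; z up, x along the drawbar. Dark steel bracket fixed to the bench: two level ears (88 by 76 mm), the drawbar's eye between. Holes in line, vertical: 30 mm diameter in the ears, 32 mm in the eye; lower ear's underside 50 mm below this point, 30 mm free below it: the whole shank goes in. Nothing above.

How it is judged:
On the way:
1. the knob pin has been drawn up clear of the stand (height (world z) of knob_pin above 0.15 m), for 0.1 s.
At the end, for the whole second after the job is handed in: Knob pin through the coupling, at rest: collar underside within 6 mm of the upper ear's face in height and 12 mm of the hole axis, upright within 10 degrees. T-bar pin still upright in its stand hole (moved under 30 mm, tilted under 17 degrees) (horizontal distance between knob_pin and coupling_hole below 0.012 m and z of knob_pin in the frame of coupling_hole between -0.006 and 0.006 m and angle between knob_pin's own z axis and vertical below 0.175 rad and linear speed of knob_pin below 0.02 m/s and distance of tbar_pin from where it was at the start of the episode below 0.03 m and angle between tbar_pin's own z axis and vertical below 0.3 rad); the robot touches nothing.
It fails at once if the T-bar pin is pulled out of its place in the stand (moved more than 30 mm) (distance of tbar_pin from where it was at the start of the episode above 0.03 m).
It also fails if it takes over 40 s, if anything falls off the work surface, if the arm or the gripper's body presses on something with over 40 N, if the wrist force passes 120 N, or if a joint passes its speed limit or range.

## Working session

There is one attempt and no reset: what is moved stays moved. The work goes in short steps, Python scripts to look and compute and a tool call to move; the robot and the scene stay as the last step left them, time stands still between calls to the robot, and variables do not carry over. Pictures are saved under pics/ and viewed, at most 10 in all, crops included, and the job is handed in when it is done.

Besides the shell and the picture viewer there is one more tool, called after "Request:" as name(argument=value, ...), one argument or row to a line, values as JSON. jog_arm: Moves the arm, as the interface text tells. Its arguments: {"type":"object","properties":{"motion":{"type":"array","items":{"type":"object","properties":{"hand":{"type":"number"},"tx":{"type":"number"},"ty":{"type":"number"},"tz":{"type":"number"},"roll":{"type":"number"}}}}},"required":["motion"]}

```bash
mkdir -p pics; cat > h.py <<'E'
import numpy as np, cv2
from rig import monitor, viewer, job_done
def ray(f,u,v):
    x=(u-f['cx'])/f['fx']; y=(v-f['cy'])/f['fy']; a,b=x,y
    for _ in range(20):
        s=1+f['k1']*(a*a+b*b); a,b=x/s,y/s
    R=cv2.Rodrigues(np.array(f['rvec'],float))[0]; t=np.array(f['tvec'],float).ravel()
    return -R.T@t, R.T@np.array([a,b,1.])
def onz(f,u,v,z):
    o,d=ray(f,u,v); return o+d*(z-o[2])/d[2]
E
python3 - <<'E'
from h import *
for n in("scene","top"):
    f=viewer.grab_frame(n); cv2.imwrite(f'pics/{n}0.png',f['pixels']); print(n,f['fx'],f['k1'],ray(f,256,192))
print(monitor.get_state())
E
```

```text
scene 459.88486502746446 0.021425461427342203 (array([-0.03938862, -0.84779927,  0.58799269]), array([ 0.47973817,  0.7497098 , -0.45584356]))
top 403.40210327171184 -0.012503436943322316 (array([ 0.41646251, -0.0025222 ,  1.06711052]), array([ 0.10575922,  0.02221385, -0.99417084]))
{'t': 0.1, 'qpos': array([ 1.11689426e+00,  1.59001876e-01,  1.59806141e+00, -3.36056444e-05,
        1.38620335e+00, -2.10122442e-01]), 'dq': array([-0.00163134, -0.00242114, -0.00205421, -0.00078053, -0.00133984,
       -0.00024672]), 'effort': array([-9.99452118e-05, -3.86499059e+01, -3.22961354e+01,  7.02683930e-02,
        3.38983722e-02, -5.75516765e-05]), 'position': array([0.13871919, 0.55776972, 0.40383069]), 'eef_rot': array([-2.57200375e-04,  1.21585100e-01,  9.92580658e-01, -7.96662561e-04]), 'contact_force': array([-0.34936708,  0.05958425,  0.4375666 ]), 'torque': array([-0.06964803, -0.02769061,  0.00382057]), 'finger_force': 0.0, 'width': 0.09176102917281745}
```

View pics/scene0.png

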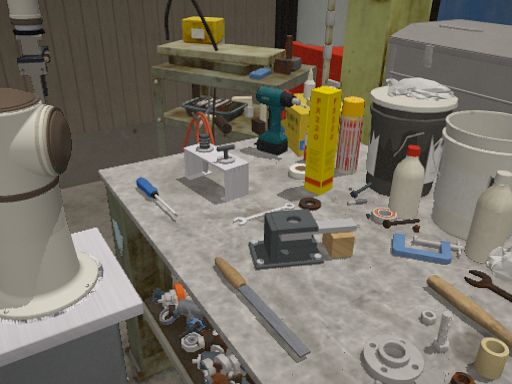

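View pics/top0.png

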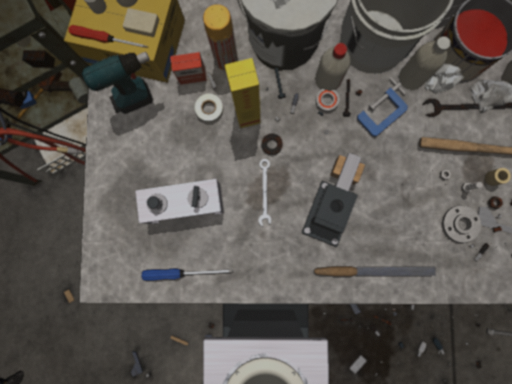

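The scene picture shows the stand near (215,170) and the coupling near (293,225). In the top picture the knob pin is at about (156,204), the T-bar at (196,197) and the coupling at (333,208). I'll crop in on these.

```bash
python3 - <<'E'
from h import *
t=cv2.imread('pics/top0.png'); s=cv2.imread('pics/scene0.png')
g=lambda i,x,y,w,h:cv2.convertScaleAbs(cv2.resize(i[y:y+h,x:x+w],(400,300),interpolation=cv2.INTER_CUBIC),alpha=1.6,beta=15)
a=np.vstack([np.hstack([g(t,130,165,100,75),g(t,290,165,100,75)]),np.hstack([g(s,170,125,100,75),g(s,245,195,100,75)])])
cv2.imwrite('pics/crop.png',a)
E
```

```text
(no output)
```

View pics/crop.png

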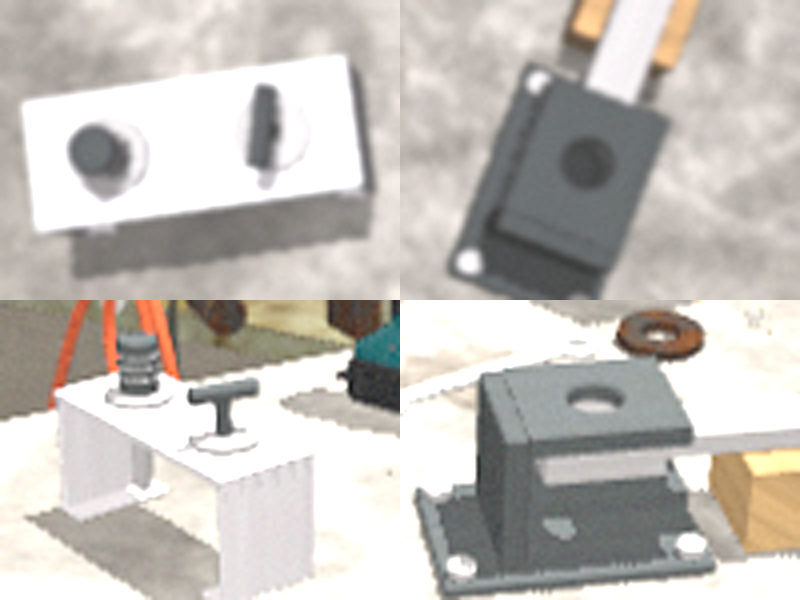

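The crop shows the knob top at top-view pixel (153,202.5), and the T-bar to its right with its bar running roughly up and down in the image. The coupling hole is at (337,206) in the top view and (294,220) in the scene view.

```bash
cat > m.py <<'E'
from h import *
T=viewer.grab_frame("top");S=viewer.grab_frame("scene")
def blob(im,x,y,w,h,lo,hi,near=None):
    g=cv2.cvtColor(im,cv2.COLOR_BGR2GRAY)[y:y+h,x:x+w]; g=cv2.resize(g,None,fx=4,fy=4,interpolation=cv2.INTER_CUBIC)
    m=cv2.inRange(g,lo,hi); cs,_=cv2.findContours(m,cv2.RETR_EXTERNAL,cv2.CHAIN_APPROX_NONE)
    c=max(cs,key=cv2.contourArea).astype(np.float32); return (c.reshape(-1,2)+.5)/4-.5+[x,y]
E
python3 - <<'E'
from m import *
g=cv2.cvtColor(T['pixels'],cv2.COLOR_BGR2GRAY); 
print(g[196:216,325:350:1][::2]); print(g[194:214:2,144:170])
c=blob(T['pixels'],130,170,95,60,115,255)
pts=np.array([onz(T,u,v,.095)[:2] for u,v in c],np.float32)
print(cv2.minAreaRect(pts))
print('knob',onz(T,152.9,202.2,.141),'tbar',onz(T,195.5,197,.09+.043+.005))
print('hole',onz(T,336.6,205.4,.088),onz(S,293.9,219.6,.088))
E
```

```text
[[61 62 61 62 62 61 61 61 60 61 62 61 62 61 59 60 60 60 61 61 60 60 59 60
  62]
 [62 62 62 61 61 62 63 62 61 60 59 56 58 57 60 59 61 62 62 62 59 60 61 61
  61]
 [62 63 62 61 60 60 58 51 46 43 40 39 38 38 43 48 55 59 60 61 61 60 61 60
  62]
 [63 62 62 61 60 55 47 41 40 36 36 36 36 38 40 44 43 49 56 59 60 61 62 62
  61]
 [63 61 61 60 56 49 43 41 40 40 40 38 38 37 36 43 43 45 51 58 61 61 61 61
  60]
 [63 62 61 61 55 48 41 40 40 40 41 39 39 36 36 37 39 42 49 58 61 62 60 59
  59]
 [61 61 61 60 58 52 45 39 40 40 40 39 39 37 36 36 41 44 53 59 61 61 60 61
  60]
 [61 60 61 60 61 60 56 50 43 40 41 39 37 36 36 41 48 55 60 62 61 61 60 60
  58]
 [62 61 60 61 61 62 60 59 57 54 50 51 51 51 54 56 59 61 62 62 61 61 59 57
  61]
 [61 60 61 61 60 61 60 61 61 61 59 62 61 62 63 61 61 61 61 60 59 61 60 59
  67]]
[[180 180 181 182 182 184 180 170 163 160 153 147 148 150 153 153 156 166
  172 179 184 186 185 186 186 184]
 [182 182 183 183 176 157 132 111  97  93  94 102 118 134 143 148 148 147
  144 145 153 168 180 186 187 186]
 [182 183 176 154 118  82  63  60  61  61  61  61  63  76  94 114 131 142
  147 1
[... 357 characters left out ...]
181 180 167 136  99  69  59  59  61  60  60  56  49  47  51  53  53  69
  108 139 149 141 135 151 176 186]
 [181 181 180 168 145 116  86  67  61  61  60  63  62  58  58  63  72  90
  119 140 136 125 138 169 185 186]
 [182 183 182 180 172 154 128 103  88  87  88  88  87  86  86  93 101 117
  129 128 126 145 170 184 186 186]
 [181 182 181 182 181 175 161 139 115  96  91  89  89  90  90 102 115 130
  147 162 172 181 185 184 185 185]]
((0.5199074149131775, 0.21409311890602112), (0.1276133805513382, 0.2046080380678177), 6.953464031219482)
knob [0.49236053 0.2577451  0.141     ] tbar [0.50431816 0.15894252 0.138     ]
hole [ 0.48703348 -0.17564214  0.088     ] [ 0.48767986 -0.17637442  0.088     ]
```

Request:
jog_arm(
  motion=[
    {"hand": 0,"tx": -36,"ty": -18,"tz": 0,"roll": 0},
    {"hand": 0,"tx": -72,"ty": -36,"tz": 0,"roll": 0},
    {"hand": 0,"tx": -108,"ty": -54,"tz": 0,"roll": 0},
    {"hand": 0,"tx": -144,"ty": -72,"tz": 0,"roll": 0},
    {"hand": 0,"tx": -180,"ty": -90,"tz": 0,"roll": 0},
  ],
)

```text
t: 0.62
position: [0.2927, 0.4258, 0.4046]
eef_rot: [-0.0, 0.121, 0.993, -0.0]
contact_force: [0.5, 0.5, 0.1]
width: 0.0918
finger_force: 0.0
```

Request:
jog_arm(
  motion=[
    {"hand": 0,"tx": -36,"ty": -18,"tz": 0,"roll": 0},
    {"hand": 0,"tx": -72,"ty": -36,"tz": 0,"roll": 0},
    {"hand": 0,"tx": -108,"ty": -54,"tz": 0,"roll": 0},
    {"hand": 0,"tx": -144,"ty": -72,"tz": 0,"roll": 0},
    {"hand": 0,"tx": -180,"ty": -90,"tz": 0,"roll": 0},
  ],
)

```text
t: 1.03
position: [0.4458, 0.2948, 0.4047]
eef_rot: [-0.0, 0.122, 0.993, 0.0]
contact_force: [-0.3, 0.9, -0.2]
width: 0.0919
finger_force: 0.0
```

Request:
jog_arm(
  motion=[
    {"hand": 0,"tx": -28,"ty": -13,"tz": 0,"roll": 0},
    {"hand": 0,"tx": -56,"ty": -26,"tz": 0,"roll": 0},
    {"hand": 0,"tx": -56,"ty": -26,"tz": 0,"roll": 0},
    {"hand": 0,"tx": -56,"ty": -26,"tz": 0,"roll": 0},
  ],
)

```text
t: 1.37
position: [0.4936, 0.2566, 0.4043]
eef_rot: [-0.0, 0.123, 0.992, -0.0]
contact_force: [-0.4, 0.8, 0.4]
width: 0.0917
finger_force: 0.0
```

Request:
jog_arm(
  motion=[
    {"hand": 0,"tx": 0,"ty": 0,"tz": 25,"roll": 0},
    {"hand": 0,"tx": 0,"ty": 0,"tz": 50,"roll": 0},
    {"hand": 0,"tx": 0,"ty": 0,"tz": 70,"roll": 0},
    {"hand": 0,"tx": 0,"ty": 0,"tz": 70,"roll": 0},
  ],
)

```text
t: 1.7
position: [0.4901, 0.2581, 0.3299]
eef_rot: [-0.004, 0.121, 0.993, -0.002]
contact_force: [-0.8, -1.1, -0.7]
width: 0.0921
finger_force: 0.0
```

```bash
python3 - <<'E'
from h import *
S=viewer.grab_frame("scene")['pixels'];T=viewer.grab_frame("top")['pixels']
z=lambda i,x,y:cv2.resize(i[y:y+100,x:x+100],(400,400),interpolation=cv2.INTER_CUBIC)
cv2.imwrite('pics/a.png',np.hstack([z(S,160,90),z(T,120,150)]))
E
```

```text
(no output)
```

View pics/a.png

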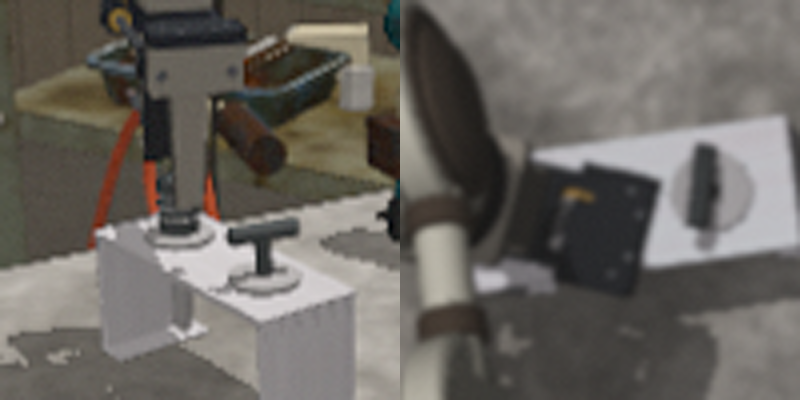

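The picture shows the front finger straddling the knob at crop (180,215), clear of the T-bar. I'll descend and close.

Request:
jog_arm(
  motion=[
    {"hand": 0,"tx": 0,"ty": 0,"tz": 18,"roll": 0},
    {"hand": 0,"tx": 0,"ty": 0,"tz": 35,"roll": 0},
    {"hand": 0,"tx": 0,"ty": 0,"tz": 35,"roll": 0},
    {"hand": 1,"tx": 0,"ty": 0,"tz": 35,"roll": 0},
    {"hand": 1,"tx": 0,"ty": 0,"tz": 35,"roll": 0},
  ],
)

```text
t: 2.22
position: [0.4933, 0.2581, 0.3018]
eef_rot: [0.001, 0.121, 0.993, 0.001]
contact_force: [0.7, -0.3, -0.5]
width: 0.0806
finger_force: 0.0
```

Request:
jog_arm(
  motion=[
    {"hand": 1},
    {"hand": 1},
    {"hand": 1},
    {"hand": 1},
    {"hand": 1},
  ],
)

```text
invalid input at $.motion[0]: expected keys hand, tx, ty, tz, roll
```

Request:
jog_arm(
  motion=[
    {"hand": 1,"tx": 0,"ty": 0,"tz": 0,"roll": 0},
    {"hand": 1,"tx": 0,"ty": 0,"tz": 0,"roll": 0},
    {"hand": 1,"tx": 0,"ty": 0,"tz": 0,"roll": 0},
    {"hand": 1,"tx": 0,"ty": 0,"tz": 0,"roll": 0},
    {"hand": 1,"tx": 0,"ty": 0,"tz": 0,"roll": 0},
  ],
)

```text
t: 2.63
position: [0.4929, 0.2577, 0.2999]
eef_rot: [0.0, 0.122, 0.993, 0.0]
contact_force: [0.2, -0.3, 0.2]
width: 0.0474
finger_force: 0.0
```

Request:
jog_arm(
  motion=[
    {"hand": 1,"tx": 0,"ty": 0,"tz": 0,"roll": 0},
    {"hand": 1,"tx": 0,"ty": 0,"tz": 0,"roll": 0},
    {"hand": 1,"tx": 0,"ty": 0,"tz": 0,"roll": 0},
    {"hand": 1,"tx": 0,"ty": 0,"tz": 0,"roll": 0},
    {"hand": 1,"tx": 0,"ty": 0,"tz": 0,"roll": 0},
  ],
)

```text
t: 3.05
position: [0.4928, 0.258, 0.2998]
eef_rot: [0.0, 0.122, 0.993, 0.001]
contact_force: [1.4, 3.6, 0.0]
width: 0.0293
finger_force: 30.0
```

Request:
jog_arm(
  motion=[
    {"hand": 1,"tx": 0,"ty": 0,"tz": -15,"roll": 0},
    {"hand": 1,"tx": 0,"ty": 0,"tz": -40,"roll": 0},
    {"hand": 1,"tx": 0,"ty": 0,"tz": -65,"roll": 0},
    {"hand": 1,"tx": 0,"ty": 0,"tz": -90,"roll": 0},
    {"hand": 1,"tx": 0,"ty": 0,"tz": -105,"roll": 0},
  ],
)

```text
t: 3.47
position: [0.4928, 0.2575, 0.4067]
eef_rot: [0.001, 0.122, 0.993, -0.0]
contact_force: [0.8, -0.6, -2.5]
width: 0.0294
finger_force: 30.0
```

Request:
jog_arm(
  motion=[
    {"hand": 1,"tx": 0,"ty": 0,"tz": 0,"roll": 0},
    {"hand": 1,"tx": 0,"ty": 0,"tz": 0,"roll": 0},
  ],
)

```text
t: 3.63
position: [0.4927, 0.2574, 0.4043]
eef_rot: [-0.0, 0.122, 0.993, -0.0]
contact_force: [-0.2, 0.3, -3.5]
width: 0.0297
finger_force: 30.0
```

```bash
python3 - <<'E'
from h import *
S=viewer.grab_frame("scene")['pixels'];T=viewer.grab_frame("top")['pixels']
z=lambda i,x,y:cv2.resize(i[y:y+100,x:x+100],(400,400),interpolation=cv2.INTER_CUBIC)
cv2.imwrite('pics/b.png',np.hstack([z(S,160,70),z(T,120,150)]))
E
```

```text
(no output)
```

View pics/b.png

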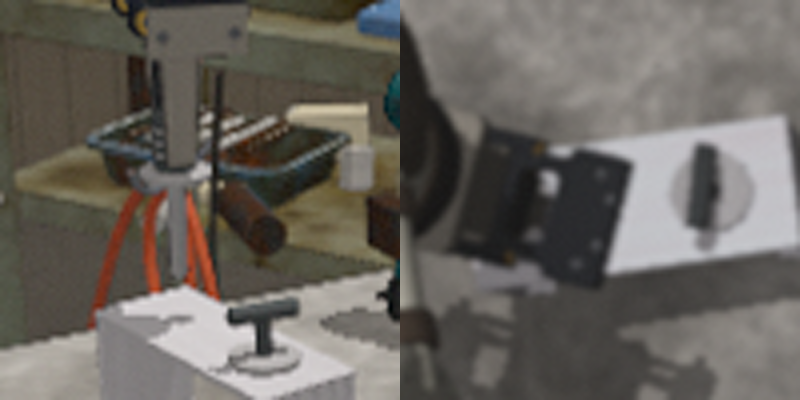

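The scene view shows the pin hanging upright with its tip at crop (178,275), clear of the stand, and the T-bar unmoved. The tip is still lower than the T-bar top, so I'll raise it before crossing over.

Request:
jog_arm(
  motion=[
    {"hand": 1,"tx": 0,"ty": 0,"tz": -25,"roll": 0},
    {"hand": 1,"tx": 0,"ty": 0,"tz": -50,"roll": 0},
    {"hand": 1,"tx": 0,"ty": 0,"tz": -50,"roll": 0},
  ],
)

```text
t: 3.98
position: [0.4934, 0.2578, 0.4579]
eef_rot: [0.003, 0.122, 0.993, 0.001]
contact_force: [1.4, -0.2, -1.9]
width: 0.0295
finger_force: 30.0
```

Request:
jog_arm(
  motion=[
    {"hand": 1,"tx": -5,"ty": -20,"tz": 0,"roll": 0},
    {"hand": 1,"tx": -12,"ty": -52,"tz": 0,"roll": 0},
    {"hand": 1,"tx": -20,"ty": -86,"tz": 0,"roll": 0},
    {"hand": 1,"tx": -28,"ty": -120,"tz": 0,"roll": 0},
    {"hand": 1,"tx": -36,"ty": -154,"tz": 0,"roll": 0},
  ],
)

```text
t: 4.4
position: [0.4899, 0.0982, 0.4518]
eef_rot: [-0.002, 0.121, 0.993, -0.0]
contact_force: [0.7, 0.1, -3.9]
width: 0.0293
finger_force: 30.0
```

Request:
jog_arm(
  motion=[
    {"hand": 1,"tx": -8,"ty": -34,"tz": 0,"roll": 0},
    {"hand": 1,"tx": -16,"ty": -68,"tz": 0,"roll": 0},
    {"hand": 1,"tx": -24,"ty": -102,"tz": 0,"roll": 0},
    {"hand": 1,"tx": -32,"ty": -136,"tz": 0,"roll": 0},
    {"hand": 1,"tx": -40,"ty": -170,"tz": 0,"roll": 0},
  ],
)

```text
t: 4.82
position: [0.4876, -0.0767, 0.4519]
eef_rot: [-0.002, 0.122, 0.993, 0.0]
contact_force: [0.3, 0.1, -2.9]
width: 0.0294
finger_force: 30.0
```

Request:
jog_arm(
  motion=[
    {"hand": 1,"tx": -8,"ty": -34,"tz": 0,"roll": 0},
    {"hand": 1,"tx": -16,"ty": -68,"tz": 0,"roll": 0},
    {"hand": 1,"tx": -23,"ty": -99,"tz": 0,"roll": 0},
    {"hand": 1,"tx": -23,"ty": -99,"tz": 0,"roll": 0},
    {"hand": 1,"tx": -23,"ty": -99,"tz": 0,"roll": 0},
  ],
)

```text
t: 5.23
position: [0.4863, -0.178, 0.4519]
eef_rot: [-0.002, 0.123, 0.992, 0.001]
contact_force: [-0.6, 0.8, -3.6]
width: 0.0293
finger_force: 30.0
```

Request:
jog_arm(
  motion=[
    {"hand": 1,"tx": 0,"ty": 2,"tz": 25,"roll": 0},
    {"hand": 1,"tx": 0,"ty": 2,"tz": 50,"roll": 0},
    {"hand": 1,"tx": 0,"ty": 2,"tz": 70,"roll": 0},
    {"hand": 1,"tx": 0,"ty": 2,"tz": 70,"roll": 0},
    {"hand": 1,"tx": 0,"ty": 2,"tz": 70,"roll": 0},
  ],
)

```text
t: 5.65
position: [0.4868, -0.1735, 0.3829]
eef_rot: [-0.002, 0.121, 0.993, 0.001]
contact_force: [0.5, 0.7, -3.8]
width: 0.0293
finger_force: 30.0
```

```bash
python3 - <<'E'
from h import *
F=viewer.grab_frame("scene");S=F['pixels']
print(monitor.get_state()['position'])
cv2.imwrite('pics/c.png',cv2.convertScaleAbs(cv2.resize(S[150:250,240:340],(600,600),interpolation=cv2.INTER_CUBIC),alpha=1.4,beta=10))
def proj(p): 
    # iterate onto image with library
    K=np.array([[F['fx'],0,F['cx']],[0,F['fy'],F['cy']],[0,0,1.]]);return cv2.projectPoints(np.array([p],float),np.array(F['rvec'],float),np.array(F['tvec'],float),K,np.array([F['k1'],0,0,0]))[0].ravel()
for p in([.4872,-.176,.088],[.4872,-.176,.106],[.4872,-.176,.16]):u=proj(p);print(p,u,(u-[240,150]+.5)*6)
E
```

```text
[ 0.48732069 -0.17396748  0.38467026]
[0.4872, -0.176, 0.088] [293.61505692 219.58181077] [324.69034153 420.49086461]
[0.4872, -0.176, 0.106] [294.0554546  212.26570288] [327.33272758 376.5942173 ]
[0.4872, -0.176, 0.16] [295.42499049 189.55906863] [335.54994296 240.3544118 ]
```

View pics/c.png

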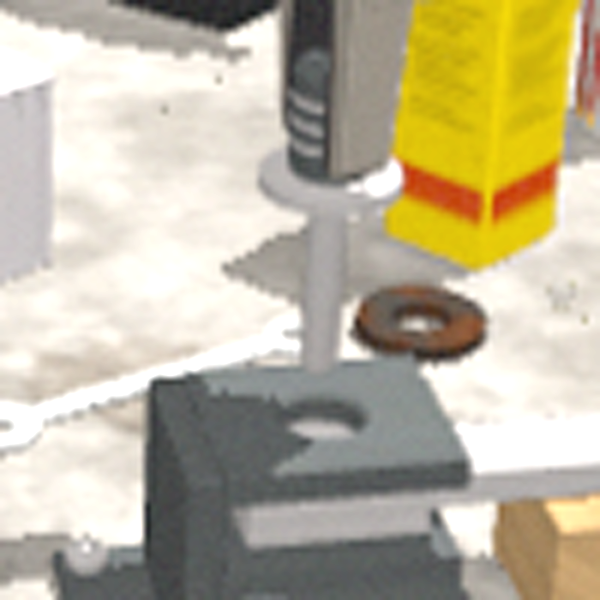

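The picture shows the shank tip at crop (319,368), about 3 mm left of the hole axis, which should be near (327,370). The hole is at (327,417). I'll correct for this and insert.

Request:
jog_arm(
  motion=[
    {"hand": 1,"tx": -2,"ty": -2,"tz": 0,"roll": 0},
    {"hand": 1,"tx": -2,"ty": -2,"tz": 10,"roll": 0},
    {"hand": 1,"tx": -2,"ty": -2,"tz": 22,"roll": 0},
    {"hand": 1,"tx": -2,"ty": -2,"tz": 34,"roll": 0},
    {"hand": 1,"tx": -2,"ty": -2,"tz": 40,"roll": 0},
  ],
)

```text
t: 6.12
position: [0.4881, -0.1768, 0.3421]
eef_rot: [-0.002, 0.122, 0.993, 0.001]
contact_force: [-0.8, -0.0, -2.2]
width: 0.0295
finger_force: 30.0
```

Request:
jog_arm(
  motion=[
    {"hand": 1,"tx": 0,"ty": 0,"tz": 12,"roll": 0},
    {"hand": 1,"tx": 0,"ty": 0,"tz": 24,"roll": 0},
    {"hand": 1,"tx": 0,"ty": 0,"tz": 36,"roll": 0},
    {"hand": 1,"tx": 0,"ty": 0,"tz": 45,"roll": 0},
    {"hand": 1,"tx": 0,"ty": 0,"tz": 45,"roll": 0},
  ],
)

```text
t: 6.53
position: [0.4878, -0.1767, 0.2968]
eef_rot: [-0.002, 0.122, 0.993, 0.001]
contact_force: [-0.3, 0.4, -3.2]
width: 0.0294
finger_force: 30.0
```

```bash
python3 - <<'E'
from h import *
F=viewer.grab_frame("scene");S=F['pixels'];s=monitor.get_state()
print(s['position'],s['contact_force'])
cv2.imwrite('pics/d.png',cv2.convertScaleAbs(cv2.resize(S[150:250,240:340],(600,600),interpolation=cv2.INTER_CUBIC),alpha=1.4,beta=10))
E
```

```text
[ 0.48824801 -0.17695033  0.2982028 ] [ 0.24174329 -0.16433712 -2.39969178]
```

View pics/d.png

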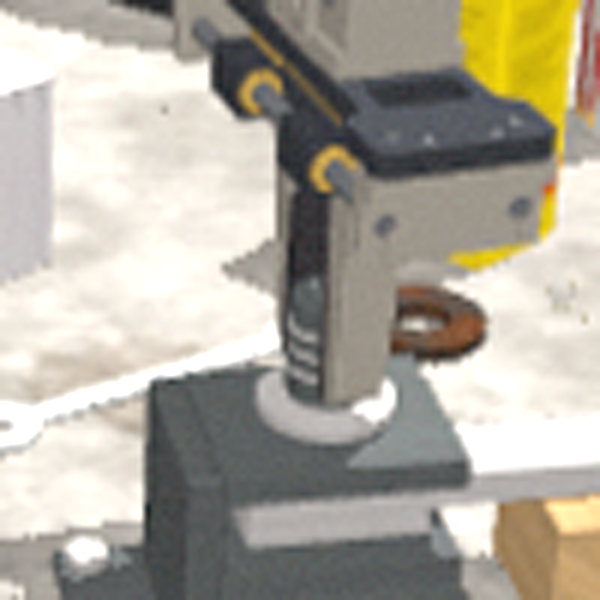

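The collar, centred at crop (327,400), sits about 5 mm above the ear with the shank in the hole. I'll lower gently until it touches.

Request:
jog_arm(
  motion=[
    {"hand": 1,"tx": 0,"ty": 0,"tz": 2,"roll": 0},
    {"hand": 1,"tx": 0,"ty": 0,"tz": 4,"roll": 0},
    {"hand": 1,"tx": 0,"ty": 0,"tz": 4,"roll": 0},
  ],
)

```text
t: 6.83
position: [0.4888, -0.1773, 0.296]
eef_rot: [0.0, 0.122, 0.993, -0.0]
contact_force: [-0.2, -0.4, -2.8]
width: 0.0295
finger_force: 30.0
```

Request:
jog_arm(
  motion=[
    {"hand": 1,"tx": 0,"ty": 0,"tz": 1,"roll": 0},
    {"hand": 1,"tx": 0,"ty": 0,"tz": 1,"roll": 0},
  ],
)

```text
t: 7.0
position: [0.4888, -0.1772, 0.2949]
eef_rot: [0.0, 0.122, 0.993, -0.0]
contact_force: [-0.0, 0.0, -4.2]
width: 0.0293
finger_force: 30.0
```

Request:
jog_arm(
  motion=[
    {"hand": 1,"tx": 0,"ty": 0,"tz": 1,"roll": 0},
    {"hand": 1,"tx": 0,"ty": 0,"tz": 2,"roll": 0},
    {"hand": 1,"tx": 0,"ty": 0,"tz": 2,"roll": 0},
  ],
)

```text
t: 7.25
position: [0.4888, -0.1773, 0.2929]
eef_rot: [0.0, 0.122, 0.993, -0.0]
contact_force: [-0.2, -0.5, -2.1]
width: 0.0294
finger_force: 30.0
```

Request:
jog_arm(
  motion=[
    {"hand": 1,"tx": 0,"ty": 0,"tz": 1,"roll": 0},
    {"hand": 1,"tx": 0,"ty": 0,"tz": 1,"roll": 0},
  ],
)

```text
t: 7.42
position: [0.4889, -0.1773, 0.2928]
eef_rot: [0.0, 0.121, 0.993, -0.0]
contact_force: [-2.8, 1.4, 4.3]
width: 0.0296
finger_force: 30.0
```

Contact: the force has turned upward. I'll release slowly, then retract.

Request:
jog_arm(
  motion=[
    {"hand": 0.6,"tx": 0,"ty": 0,"tz": 0,"roll": 0},
    {"hand": 0.5,"tx": 0,"ty": 0,"tz": 0,"roll": 0},
    {"hand": 0.4,"tx": 0,"ty": 0,"tz": 0,"roll": 0},
    {"hand": 0.2,"tx": 0,"ty": 0,"tz": 0,"roll": 0},
    {"hand": 0,"tx": 0,"ty": 0,"tz": 0,"roll": 0},
  ],
)

```text
t: 7.83
position: [0.4887, -0.1773, 0.2917]
eef_rot: [0.0, 0.122, 0.993, -0.0]
contact_force: [-1.1, -0.0, -0.1]
width: 0.0603
finger_force: 0.0
```

Request:
jog_arm(
  motion=[
    {"hand": 0,"tx": 0,"ty": 0,"tz": 0,"roll": 0},
    {"hand": 0,"tx": 0,"ty": 0,"tz": 0,"roll": 0},
    {"hand": 0,"tx": 0,"ty": 0,"tz": 0,"roll": 0},
    {"hand": 0,"tx": 0,"ty": 0,"tz": 0,"roll": 0},
    {"hand": 0,"tx": 0,"ty": 0,"tz": 0,"roll": 0},
  ],
)

```text
t: 8.25
position: [0.4887, -0.1772, 0.2917]
eef_rot: [0.0, 0.122, 0.993, -0.0]
contact_force: [-0.4, 0.4, 0.8]
width: 0.0915
finger_force: 0.0
```

Request:
jog_arm(
  motion=[
    {"hand": 0,"tx": 0,"ty": 0,"tz": -20,"roll": 0},
    {"hand": 0,"tx": 0,"ty": 0,"tz": -50,"roll": 0},
    {"hand": 0,"tx": 0,"ty": 0,"tz": -80,"roll": 0},
    {"hand": 0,"tx": 0,"ty": 0,"tz": -110,"roll": 0},
    {"hand": 0,"tx": 0,"ty": 0,"tz": -110,"roll": 0},
  ],
)

```text
t: 8.67
position: [0.49, -0.178, 0.4087]
eef_rot: [0.005, 0.122, 0.993, -0.003]
contact_force: [1.0, 0.5, 0.7]
width: 0.0917
finger_force: 0.0
```

```bash
python3 - <<'E'
from h import *
F=viewer.grab_frame("scene");S=F['pixels']
z=lambda i,x,y:cv2.resize(i[y:y+100,x:x+100],(400,400),interpolation=cv2.INTER_CUBIC)
cv2.imwrite('pics/e.png',cv2.convertScaleAbs(np.hstack([z(S,240,150),z(S,160,110)]),alpha=1.4,beta=10))
E
```

```text
(no output)
```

View pics/e.png

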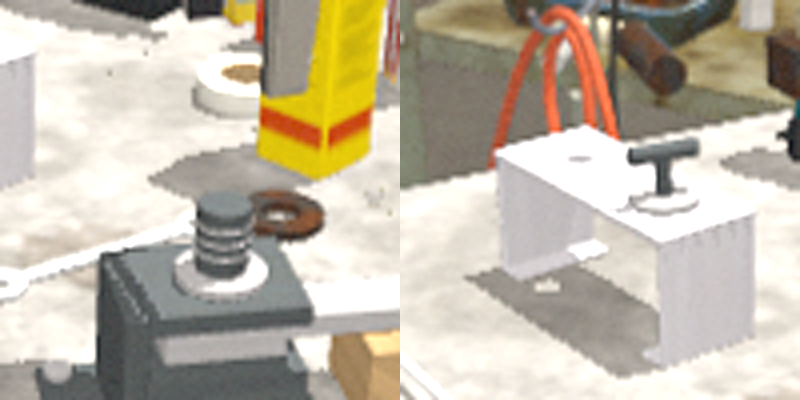

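The collar sits flat on the ear, centred at crop (221,272), within about 3 mm of the hole axis. The T-bar is in place and the gripper is clear.

```bash
python3 -c "
from rig import job_done
print(job_done())"
```

```text
the job is handed in; nothing more can be done
None
```

The knob pin is through the tow coupling with its collar flat on the upper ear, about 3 mm off the hole axis in the last picture; it is released, the T-bar pin was left in the stand, and the job is handed in, though no verdict came back.

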